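# Switch the bath perfusion over to wash

### The job

Change the bath perfusion from the running line to the wash line, pressing with closed fingers only and grasping or lifting nothing. First switch the suction pump on at its rocker, so that the bath cannot overflow; then close the one narrow valve that stands open, and only then open the wide wash valve under the fat reservoir. On every rocker the front end (towards the robot) pressed right down means on or open, and the rear end pressed right down means off or closed; leave the other two valves closed and the loose things where they stand.

Things in the scene. Friction and masses are not known exactly. Their poses are not given: they have to be found in the camera images.
- manifold: bolted-down aluminium bar 116 (x) by 226 (y) by 14 mm, ears at both ends; four rocker valves stand on it in a row along y, 54 mm apart, which one in which place varies. Origin on the table top below the middle of the row of rocker pins; bar reaches 36 mm to the front (-x), 80 mm to the rear (+x, away from the robot but for some yaw), z up. 19 mm outlet stub at the middle of its front edge
- valve_1: narrow valve on the bar: white block 64 (x) by 28 (y) by 16 mm, black rocker on top, 60 (x) by 22 (y) by 7 mm. Origin under the block's centre, 14 mm above the table; x to the rear, z up. Rocker pin (along y) 28 mm above the origin. A 17 mm reservoir barrel, top 92 mm above the origin, stands 64 mm behind the origin. Valves 1, 2, 3 look alike; exactly one of them is open at the start
- valve_2: narrow rocker valve, just like valve_1
- valve_3: narrow rocker valve, just like valve_1
- valve_wash: the wide wash valve: as valve_1, but its block is 42 mm wide (y), its rocker 36 mm wide, its reservoir barrel 27 mm in diameter and flanged to 36 mm; other sizes and the spring are the same. Closed at the start
- line_1 (a joint): rocker of valve_1: 0 = closed (rear end down, front end high), 0.44 rad = open (front end down). At 0.22 it is level, its top 34.5 mm above valve_1's origin; at the stops the ends stand 6 mm above or below that. Press the high end 22 mm from the pin: over-centre spring, about 4 N at first, less towards level; past level it snaps over by itself and stays
- line_2 (a joint): rocker of valve_2, same values and behaviour as line_1
- line_3 (a joint): rocker of valve_3, same values and behaviour as line_1
- line_wash (a joint): rocker of valve_wash, same values and behaviour as line_1
- pump: suction pump, bolted down: white box 120 (x) by 86 (y) mm, flat top 58 mm high, black rocker on the front half of the top, round metal pump head (52 mm in diameter, top 73 mm high) on the rear half, barbs at its sides. Origin at the centre of its underside on the table, x to its rear, z up. Stands left or right of the manifold
- suction (a joint): pump rocker, 42 (x) by 26 (y) by 7 mm: 0 = off (rear end down, front end high; so at the start), 0.44 rad = on (front end down). Its pin (along y) is 28 mm in front of (-x) and 68 mm above the pump's origin; at 0.22 it is level, its top 74.5 mm above the origin. Press the front end 15 mm before the pin: over-centre spring, about 4 N at first; past level it snaps over and stays
- gain_box: bystander, loose: small box with a round knob on top, 68 by 50 by 59 mm, origin at the centre of its underside; stands on the other side of the manifold from the pump
- petri_c: bystander, loose: petri dish 59 mm in diameter, 12 mm high, in front of the manifold; origin at the centre of its underside
- coverslip_box: bystander, loose: flat white box 36 by 36 by 17 mm in front of the manifold; origin at the centre of its underside
- microscope_front (a point): fixed point: the front rim of the round turret of the tall microscope that stands behind the manifold. From here down to 0.3 m above the table nothing of the microscope reaches nearer to the robot, nearer the table it stands further back; above, its eyepieces overhang a little more. It is 0.33 m wide (y). Keep arm and wrist in front of it, also when swinging from side to side

How it is judged (in metres and radians):
On the way, in this order (a step that is already met when the one before it is completed fails the run):
1. the suction pump is switched on while the running line is still open (value of joint suction above 0.38 rad and value of joint line_2 above 0.36 rad), for 0.2 s.
2. the running line is closed, so that all four valves are closed, with the suction on (value of joint suction above 0.38 rad and value of joint each of line_1, line_2, line_3, line_wash below 0.06 rad), for 0.2 s.
3. the wash valve is opened (value of joint each of line_wash, suction above 0.38 rad), for 0.2 s.
At the end, for the whole second after the job is handed in: Pump rocker fully on and wash rocker fully open (within 0.06 rad of the stop), the three narrow valves fully closed (within 0.06 rad), the three loose bystanders within 30 mm of where they stood (all of step 3 and value of joint each of line_1, line_2, line_3 below 0.06 rad and distance of each of gain_box, petri_c, coverslip_box from where it was at the start of the episode below 0.03 m); the robot touches nothing.
It fails at once if a narrow valve that was closed is tipped open past level (value of joint any of line_1, line_3 above 0.24 rad).
It fails at once if the wash valve is opened while the other line is still open (value of joint each of line_wash, line_2 above 0.24 rad).
It fails at once if the wash valve is open while the suction is off (value of joint line_wash above 0.24 rad and value of joint suction below 0.2 rad).
It fails at once if a bystander is lifted or pushed more than 30 mm (distance of any of gain_box, petri_c, coverslip_box from where it was at the start of the episode above 0.03 m or height (world z) of any of gain_box, petri_c, coverslip_box above 0.012 m).
It also fails if it takes over 48 s, if anything falls off the work surface, if the arm or the gripper's body presses on something with over 40 N, if the wrist force passes 120 N, or if a joint passes its speed limit or range.

### The arm

A 7-joint arm with a two-finger parallel gripper is mounted at the origin on a cart in front of the work surface, level with it; the furniture and walls round the work are solid. World frame = base frame: x ahead of the robot, y to its left, z up, the work surface at z = 0. Lengths are in mm, angles in rad, forces in N, time in s.
With the tool pointing down it reaches from about 350 to 775 mm from the base axis. Payload 3.1 kg.
Tool frame: the origin (TCP) lies at the very end of the fingers, on their centre line; the grasp point (between the pads) lies 19 mm behind it (robot.tcp_to_grasp is the distance from the TCP to the grasp point, in mm); z points along the fingers, y is the line along which they close (so a half turn about z gives the same grasp; the last joint's range is limited). The gripper opens to 85 mm and grips with 20 to 120 N. Pads are 22 mm wide; open, the fingers measure 114 mm over their backs; the gripper's body (76 mm by 85 mm) begins 54 mm behind the grasp point. The pads swing forward as they close: fully open they stand 13 mm farther back than shut.
Start: joints at [-0.042, 0.311, 0.014, 1.512, -0.004, 1.319, -0.027], TCP at [550.016, 0.032, 231.304] pointing down, gripper open.
Joint ranges: [-2.7, 2.7], [-0.3, 1.91], [-1.27, 1.3], [0.12, 2.57], [-1.44, 4.58], [0.2, 2.03], [-3.05, 3.05]. Speed limits (rad/s): [2.79, 2.79, 3.14, 3.14, 3.14, 3.14, 3.14].

### API

Orientations are given as a 3x3 rotation matrix whose columns are the frame's x, y, z axes.
In Python, from workcell import robot, capture, camera_info, order, recognise, mark_of gives the robot as it stands.
- The arm moves only by the shell command python3 -m crank 'ROWS' [OPENING] [FORCE]. ROWS is JSON, one flat list of numbers, 4 for each row, row after row: the shift along the tool's x, y, z in mm, then the turn about the tool's z in degrees. In form: [dx, dy, dz, spin, dx, dy, dz, spin, ...]. A call has 1 to 20 rows; each row shifts and turns the commanded pose from where the row before left it, along the tool's axes as they then stand; what a row does not reach is not made up. A row lasts 1/12 s, in which the tool goes at most 41.7 mm and 7.16 degrees, less where a joint would pass 70% of its speed; a pose out of reach is approached as far as the arm can. A call is refused whole if a number of a shift passes 41.7 or a number of a turn 7.16, either way. A call with a gripper value outside its range is refused whole. OPENING is the finger opening in mm, from 0 to 85.4, set as the call begins (- or left out, the last holds). The fingers move at their own pace and stop on an object; FORCE is the grip in N (left out, the last holds). Time passes only in rows, so rows that do not move let the fingers close. It gives the time, the measured TCP pose, the force, the opening and the grip force at its end, in the units of the state.
- robot.read_state(): the state, without advancing time (a new reading comes with each control period).
- capture(name): name is "scene" or "side" or "wrist"; returns the picture (400x640x3 uint8, blue, green, red); there is no depth.
- camera_info(name): a dict with "K" (3x3 intrinsics, pixels), "world_to_cam" (4x4, takes a point from world to camera coordinates). Camera axes: x right, y down, z forward; pixel columns grow to the right and rows downward; lengths in mm; the calibration is good to about 2 mm. A picture is of the moment at which its call begins: read the wrist's pose just before it. camera_info takes no time and is no camera call; for the wrist camera it gives the pose at the moment of the call.
- order.hand_in(): hands the job in; it is judged then, once.
Trained networks look in the newest picture that a camera, given by its name, has taken for a name from the list of things; names that differ only in an ending like _2 or _b are one class to them, and where a whole thing is asked for, a point or a joint stands for the part that bears it (a point fixed in the world has none). Each returns a list of dicts, best first, with "conf" (0 to 1); they miss things now and then, are a little off and sometimes report something else, mostly with a low value. They report only what shows in the picture. A call takes as long as a camera call.
- recognise(camera, label): "location" ([x, y, z] in mm, in the coordinates of the camera as it stood for that picture, good to about 4 mm: the middle of the surface that is visible of it).
- mark_of(camera, label): "location" ([x, y, z] in mm, in the coordinates of the camera as it stood for that picture, good to about 4 mm: a listed point, or the origin of a listed thing).
The state is a dict: "clock": time; "joints": joint angles; "qd": joint speeds; "tau": joint torques, N m; "tcp_pos": TCP position; "ee_rot": TCP orientation; "contact_force": force on the tool from outside, world axes, zero at the start; "torque": the same for the moment, N m; "finger_gap": finger opening in mm; "grasp_force": force on a finger pad.
Only numpy, scipy, OpenCV 4.12 (cv2) and the standard library are available. Lean on these libraries where they do the work, as an engineer would, in place of code of your own. Each camera call takes 0.05 s, during which the arm holds its last target. There are 200 camera calls.

## Working session

There is one attempt and no reset: what is moved stays moved. The work goes in short steps, Python scripts to look and compute and a shell command to move; the robot and the scene stay as the last step left them, time stands still between calls to the robot, and variables do not carry over. Pictures are saved under pics/ and viewed, at most 10 in all, crops included, and the job is handed in when it is done.

```bash
mkdir -p pics
cat > h.py <<'E'
import numpy as np, cv2
from workcell import robot, capture, camera_info, order, recognise, mark_of
def w(cam,p):
    M=np.linalg.inv(np.array(camera_info(cam)["world_to_cam"])); return (M@np.r_[p,1])[:3]
def find(cam,labels,f=mark_of):
    for l in labels:
        for d in f(cam,l)[:5]:
            if d["conf"]>.3: print(cam,l,round(d["conf"],2),w(cam,d["location"]).round(0))
def px(cam,p):
    c=camera_info(cam); q=np.array(c["K"])@(np.array(c["world_to_cam"])@np.r_[p,1])[:3]; return q[:2]/q[2]
def ray(cam,u,v,z):
    c=camera_info(cam); M=np.linalg.inv(np.array(c["world_to_cam"])); d=M[:3,:3]@np.linalg.inv(c["K"])@[u,v,1]; o=M[:3,3]
    return o+d*(z-o[2])/d[2]
E
python3 - <<'E'
from h import *
L=["manifold","valve_1","valve_wash","pump","gain_box","petri_c","coverslip_box","microscope_front"]
for c in ["scene","side"]:
    im=capture(c); cv2.imwrite(f"pics/{c}0.png",im)
    find(c,L)
s=robot.read_state(); print(s["clock"],s["tcp_pos"],np.round(s["ee_rot"],3))
E
```

```text
scene manifold 0.89 [473.  23.   2.]
scene manifold 0.67 [475.  51.  15.]
scene valve_1 0.93 [472.  54.  16.]
scene valve_1 0.81 [472. 104.  13.]
scene valve_wash 0.94 [477. -54.  12.]
scene pump 0.78 [ 447. -292.    1.]
scene petri_c 0.66 [583. -47. 422.]
scene petri_c 0.63 [380.  97.  -0.]
scene coverslip_box 0.76 [400. -41.  -0.]
scene coverslip_box 0.58 [478. -57.  15.]
scene microscope_front 0.66 [585. -45. 419.]
side manifold 0.76 [472.  22.  -2.]
side valve_1 0.87 [474.  -4.  11.]
side valve_1 0.77 [471.  52.  11.]
side valve_wash 0.88 [470. -58.  14.]
side pump 0.73 [ 445. -294.   -0.]
side gain_box 0.67 [483. 273.  -2.]
side gain_box 0.31 [381.  99.  -0.]
side petri_c 0.83 [379.  96.  -4.]
side coverslip_box 0.5 [398. -43.  -1.]
0.9 [5.50004182e+02 3.39170778e-02 2.31305791e+02] [[-0.  1.  0.]
 [ 1.  0. -0.]
 [-0.  0. -1.]]
```

View pics/scene0.png

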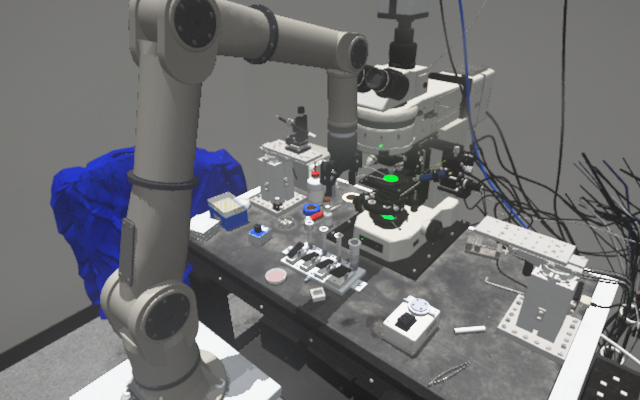

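View pics/side0.png

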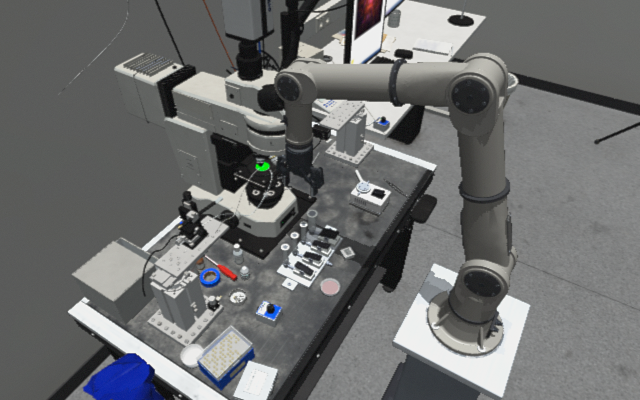

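Run:
```python
from h import *
a=cv2.imread("pics/scene0.png")[225:365,255:455]; b=cv2.imread("pics/side0.png")[160:310,260:410]
a=cv2.resize(a,(800,560),interpolation=cv2.INTER_CUBIC)
cv2.imwrite("pics/cs.png",a); cv2.imwrite("pics/cd.png",cv2.resize(b,(600,600),interpolation=cv2.INTER_CUBIC))
im=capture("wrist"); cv2.imwrite("pics/w0.png",im)
find("wrist",["manifold","valve_1","valve_wash","pump"])
```

```text
wrist manifold 0.63 [474.  29.   6.]
wrist manifold 0.48 [380. 101.  -1.]
wrist valve_1 0.91 [473. 106.  13.]
wrist valve_1 0.79 [474.  -1.  12.]
wrist valve_1 0.64 [474. -54.  13.]
wrist valve_1 0.62 [475.  56.  14.]
wrist valve_wash 0.91 [472. -53.  12.]
wrist valve_wash 0.39 [398. -46.   4.]
wrist pump 0.67 [ 441. -289.   -3.]
```

View pics/cs.png

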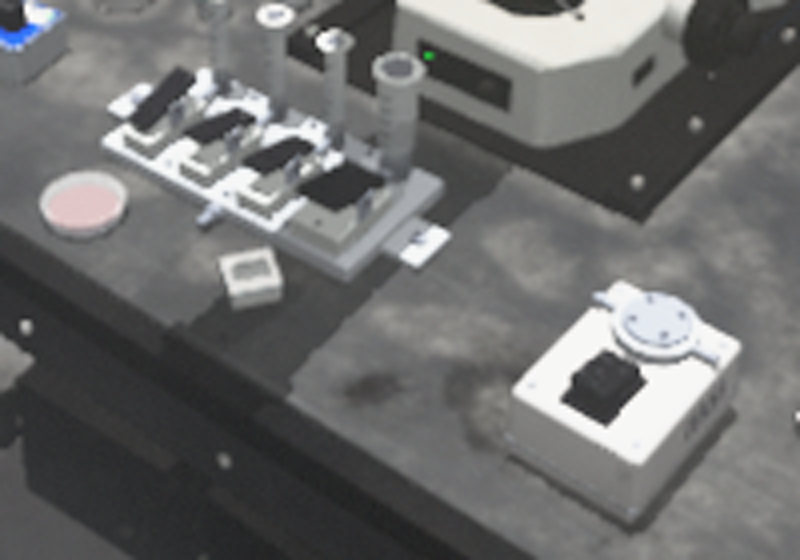

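View pics/cd.png

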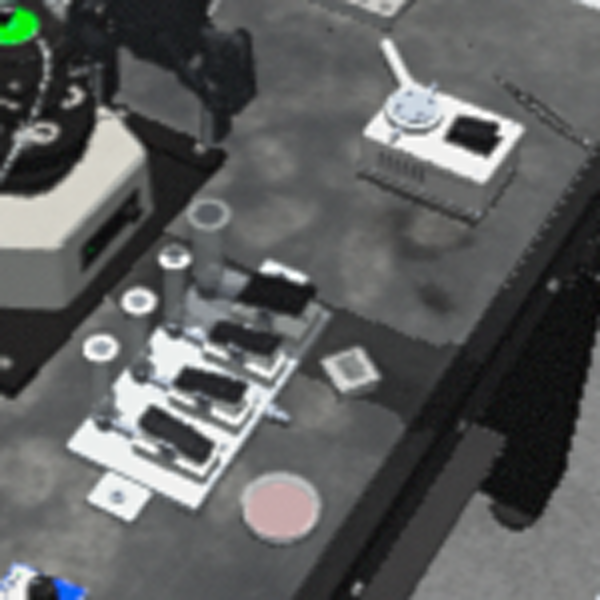

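View pics/w0.png

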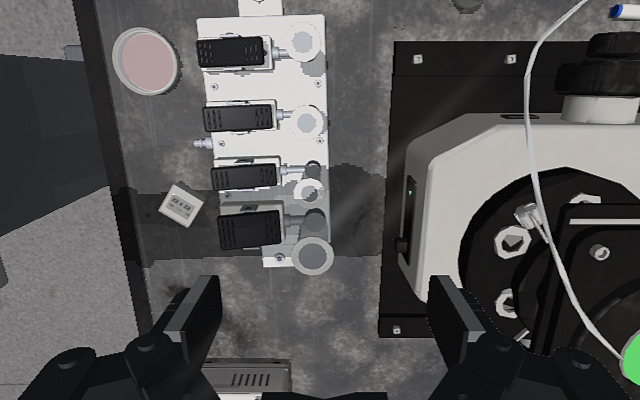

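Run:
```python
from h import *
P=lambda u,v:ray("scene",255+u/4,225+v/4,58).round(1)[:2]
print("pump top",[P(*p) for p in [(513,383),(618,285),(740,347),(636,465)]])
print("side pump",[ray("side",260+u/4,160+v/4,58).round(1)[:2] for u,v in [(525,128),(482,187),(365,130),(405,80)]])
print("rocker side px", ray("side",260+475/4,160+135/4,75), "scene", ray("scene",255+605/4,225+388/4,75))
for p in [(197,18),(326,15),(327,264)]: print("bar",ray("wrist",*p,14).round(1))
for p in [(198,38),(198,69),(218,215),(282,208),(282,250),(220,249)]: print("rk",ray("wrist",*p,48).round(1))
for p in [(303,41),(307,122),(309,191),(312,256)]: print("barrel",ray("wrist",*p,106).round(1))
print(robot.read_state()["joints"],robot.read_state()["clock"])
im=capture("scene"); 
find("scene",["suction","line_1","line_wash"],recognise)
im=capture("side"); 
find("side",["suction","line_1","line_wash"],recognise)
```

```text
pump top [array([ 389.6, -252.3]), array([ 497.9, -257.2]), array([ 497.6, -339.3]), array([ 381.9, -336.8])]
side pump [array([ 380.1, -332.5]), array([ 380.6, -244.6]), array([ 499. , -255.6]), array([ 499.6, -334.2])]
rocker side px [ 407.39375666 -283.16152873   75.        ] scene [ 404.4790418 -302.3083443   75.       ]
bar [436.4 137.1  14. ]
bar [551.8 139.4  14. ]
bar [ 553.1 -109.4   14. ]
rk [446.3 117.2  48. ]
rk [443.5  93.3  48. ]
rk [447.8 -38.3  48. ]
rk [509.7 -31.2  48. ]
rk [508.  -75.5  48. ]
rk [446.4 -74.3  48. ]
barrel [535.7 109.2 106. ]
barrel [537.6  55.3 106. ]
barrel [538.3   3.  106. ]
barrel [539.9 -52.7 106. ]
[-0.04171667  0.31090295  0.01398383  1.51148403 -0.00444222  1.31918299
 -0.02720584] 1.15
scene suction 0.6 [ 409. -293.   72.]
scene line_1 0.66 [376.  96.  13.]
scene line_1 0.65 [471.  50.  50.]
scene line_1 0.59 [469. 109.  52.]
scene line_1 0.44 [469.  -4.  47.]
scene line_wash 0.74 [471. -56.  50.]
side suction 0.55 [ 414. -285.   73.]
side line_1 0.67 [475.   3.  47.]
side line_1 0.6 [473. 104.  47.]
side line_wash 0.46 [476. -57.  42.]
```

```bash
python3 -m crank '[-29.3,-15.3,13,0,-29.3,-15.3,13,0,-29.3,-15.3,13,0,-29.3,-15.3,13,0,-29.3,-15.3,13,0,-29.3,-15.3,13,0,-29.3,-15.3,13,0,-29.3,-15.3,13,0,-29.3,-15.3,13,0,-29.3,-15.3,13,0,0,0,0,0,0,0,0,0,0,0,0,0]' 0 20
python3 - <<'E'
from h import *
im=capture("wrist"); cv2.imwrite("pics/w1.png",im)
find("wrist",["pump"]); find("wrist",["suction"],recognise)
s=robot.read_state(); print(s["clock"],s["tcp_pos"],s["contact_force"])
for n in [(397,-293,78),(412,-293,74)]: print(px("wrist",n))
E
```

```text
clock: 2.63
tcp_pos: [397.4, -292.7, 101.4]
ee_rot: [[0.0, 1.0, 0.001], [1.0, -0.0, 0.001], [0.001, 0.001, -1.0]]
contact_force: [0.7, 0.2, -0.9]
finger_gap: -0.3
grasp_force: 0.0
wrist pump 0.57 [ 443. -291.   -0.]
wrist suction 0.62 [ 417. -288.   73.]
2.7833 [ 398.45849837 -291.71325913  101.80110218] [ 0.81633632 -0.1207141   0.35433618]
[321.47049124 256.05137831]
[350.2967884  252.57048178]
```

View pics/w1.png

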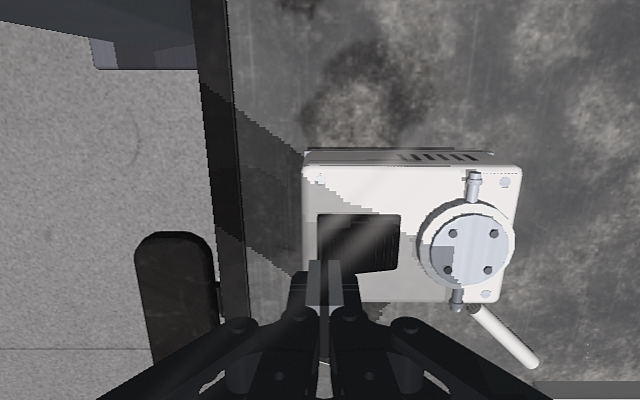

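Run:
```python
from h import *
for p,z in [((318,214),79),((318,272),79),((400,243),70),((358,243),74.5),((303,165),58),((522,165),58)]: print(p,ray("wrist",*p,z).round(1))
print(px("wrist",robot.read_state()["tcp_pos"]))
```

```text
(318, 214) [ 395.3 -269.8   79. ]
(318, 272) [ 395.2 -301.6   79. ]
(400, 243) [ 438.5 -289.4   70. ]
(358, 243) [ 415.8 -287.3   74.5]
(303, 165) [ 387.2 -250.1   58. ]
(522, 165) [ 502.2 -249.9   58. ]
[324.47825561 277.81613461]
```

```bash
python3 -m crank '[1,1,8,0,1,1,8,0,0,1,6,0,0,0,2,0,0,0,2,0,0,0,1,0]'; python3 -m crank '[0,0,1,0,0,0,1,0,0,0,0,0]'
```

```text
clock: 3.28
tcp_pos: [399.8, -290.8, 73.8]
ee_rot: [[-0.0, 1.0, -0.001], [1.0, 0.0, 0.0], [0.0, -0.001, -1.0]]
contact_force: [-0.5, 0.0, -0.7]
finger_gap: 0.1
grasp_force: 0.0
clock: 3.53
tcp_pos: [400.4, -291.2, 72.6]
ee_rot: [[0.0, 1.0, 0.001], [1.0, -0.0, -0.0], [-0.0, 0.001, -1.0]]
contact_force: [-0.7, 0.8, 1.1]
finger_gap: -0.2
grasp_force: 0.6
```

```bash
python3 -m crank '[0,0,1.5,0,0,0,0,0]'; python3 -m crank '[0,0,1.5,0,0,0,0,0]'
```

```text
clock: 3.7
tcp_pos: [400.5, -291.3, 72.3]
ee_rot: [[-0.0, 1.0, 0.001], [1.0, 0.0, -0.0], [-0.0, 0.001, -1.0]]
contact_force: [-2.7, 2.5, 9.5]
finger_gap: -0.2
grasp_force: 4.6
clock: 3.87
tcp_pos: [400.7, -291.3, 72.0]
ee_rot: [[-0.0, 1.0, 0.002], [1.0, 0.0, -0.0], [-0.0, 0.002, -1.0]]
contact_force: [-5.0, 3.1, 16.9]
finger_gap: -0.2
grasp_force: 8.7
```

```bash
python3 -m crank '[0,0,-20,0,0,0,-30,0,10,0,-20,0,20,0,0,0,20,0,0,0,0,0,0,0]'
python3 - <<'E'
from h import *
a=capture("wrist")[100:340,260:560]; b=capture("side")[150:230,330:410]
c=np.hstack([cv2.resize(a,(400,320)),cv2.resize(b,(320,320),interpolation=cv2.INTER_CUBIC)])
cv2.imwrite("pics/p2.png",c)
E
```

```text
clock: 4.37
tcp_pos: [400.9, -236.5, 139.6]
ee_rot: [[-0.005, 1.0, 0.001], [1.0, 0.005, 0.003], [0.003, 0.001, -1.0]]
contact_force: [0.1, 0.4, -1.2]
finger_gap: 0.2
grasp_force: 0.0
```

View pics/p2.png

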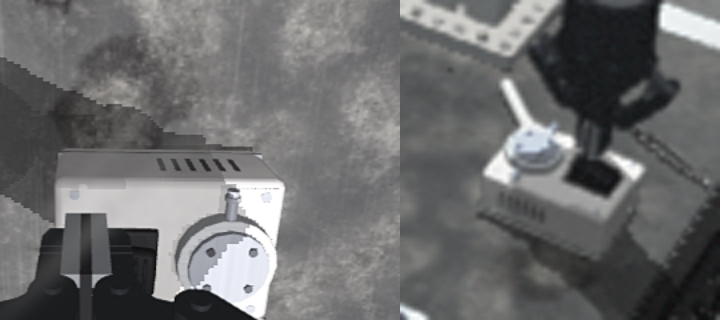

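```bash
python3 -m crank '[28.6,4,0,0,28.6,4,0,0,28.6,4,0,0,28.6,4,0,0,28.6,4,0,0,28.6,4,0,0,28.6,4,0,0,28.6,6,0,0,28.6,6,0,0,28.6,6,0,0,28.6,0,0,0,28.6,0,0,0,0,0,0,0,0,0,0,0]'
python3 - <<'E'
from h import *
im=capture("wrist"); cv2.imwrite("pics/w3.png",im)
find("wrist",["valve_1","valve_wash"]); find("wrist",["line_1"],recognise)
s=robot.read_state(); print(s["clock"],s["tcp_pos"],px("wrist",s["tcp_pos"]),px("wrist",(496,107,53)))
E
```

```text
clock: 5.63
tcp_pos: [446.5, 103.2, 139.0]
ee_rot: [[-0.003, 1.0, 0.0], [1.0, 0.003, 0.0], [0.0, 0.0, -1.0]]
contact_force: [0.7, -1.1, -0.4]
finger_gap: 0.1
grasp_force: 0.0
wrist valve_1 0.85 [473.  51.  14.]
wrist valve_1 0.79 [472. 106.  15.]
wrist valve_1 0.75 [476.  -7.  14.]
wrist line_1 0.93 [466. 104.  46.]
wrist line_1 0.86 [480.  53.  45.]
wrist line_1 0.74 [491.   9.  44.]
5.8333 [446.39914174 100.17025306 139.11367138] [324.52122757 277.79385873] [398.68199806 201.89094173]
```

View pics/w3.png

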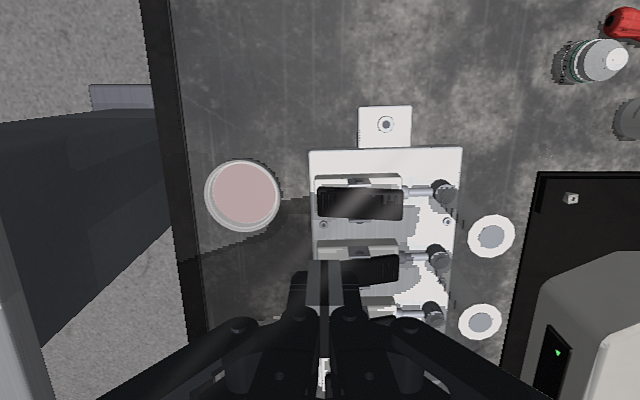

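Run:
```python
from h import *
for p,z in [((317,204),43),((403,204),54),((400,186),53),((400,222),52),((490,236),106),((310,150),14),((462,148),14),((398,268),43)]: print(p,ray("wrist",*p,z).round(1))
s=robot.read_state(); print(s["clock"],s["tcp_pos"])
```

```text
(317, 204) [441.3 102.4  43. ]
(403, 204) [498.7 105.8  54. ]
(400, 186) [496.2 118.   53. ]
(400, 222) [498.   92.2  52. ]
(490, 236) [534.  105.5 106. ]
(310, 150) [435.9 135.   14. ]
(462, 148) [548.9 136.   14. ]
(398, 268) [500.9  51.9  43. ]
5.8333 [446.39914174 100.17025306 139.11367138]
```

```bash
python3 -m crank '[0,0,0,-7,0,0,0,-7,0,0,0,-7,0,0,0,-7,0,0,0,-7,0,0,0,-7,0,0,0,-7,0,0,0,-7,0,0,0,-7,0,0,0,-7,0,0,0,-7,0,0,0,-7,0,0,0,-6,0,0,0,0,0,0,0,0,0,0,0,0]'; python3 -c "
from h import *
s=robot.read_state(); print(s['joints'],s['tcp_pos'])"
```

```text
clock: 7.17
tcp_pos: [446.2, 101.4, 139.3]
ee_rot: [[-1.0, 0.004, 0.0], [0.004, 1.0, -0.0], [-0.0, -0.0, -1.0]]
contact_force: [-0.8, 0.4, 0.2]
finger_gap: 0.1
grasp_force: 0.0
[ 0.01291291  0.21963238 -0.31741624  1.88205359  0.0787091   1.05188536
  1.23046676] [446.16033706 101.36279726 139.29056994]
```

```bash
python3 -m crank '[-24,2,0,0,-23,1.5,0,0,0,0,20,0,0,0,20,0,0,0,20,0,0,0,15,0,0,0,0,0,0,0,0,0]'; python3 -m crank '[0,0,3,0,0,0,2,0,0,0,2,0,0,0,0,0]'
```

```text
clock: 7.83
tcp_pos: [492.4, 105.3, 63.7]
ee_rot: [[-1.0, 0.001, -0.002], [0.001, 1.0, -0.001], [0.002, -0.001, -1.0]]
contact_force: [-0.1, 0.3, 0.9]
finger_gap: -0.0
grasp_force: 0.0
clock: 8.17
tcp_pos: [493.3, 105.7, 57.6]
ee_rot: [[-1.0, 0.0, 0.001], [0.0, 1.0, 0.0], [-0.001, 0.0, -1.0]]
contact_force: [0.2, 0.8, 0.1]
finger_gap: -0.2
grasp_force: 0.0
```

```bash
for i in 1 2; do :; done; python3 -m crank '[0,0,2,0,0,0,2,0,0,0,1,0,0,0,0,0]'; python3 -m crank '[0,0,2,0,0,0,2,0,0,0,2,0,0,0,0,0]'; python3 -m crank '[0,0,2,0,0,0,1,0,0,0,0,0]'
```

```text
clock: 8.5
tcp_pos: [494.3, 105.9, 52.9]
ee_rot: [[-1.0, 0.0, 0.003], [0.0, 1.0, 0.0], [-0.003, 0.0, -1.0]]
contact_force: [2.3, 0.3, 2.1]
finger_gap: -0.0
grasp_force: 1.2
clock: 8.83
tcp_pos: [492.7, 105.7, 45.8]
ee_rot: [[-1.0, -0.0, -0.001], [-0.0, 1.0, -0.0], [0.001, -0.0, -1.0]]
contact_force: [0.7, 0.0, 1.3]
finger_gap: -0.1
grasp_force: 0.6
clock: 9.08
tcp_pos: [492.8, 105.8, 45.2]
ee_rot: [[-1.0, -0.0, -0.0], [-0.0, 1.0, -0.001], [0.0, -0.001, -1.0]]
contact_force: [-3.8, -1.1, 16.5]
finger_gap: 0.1
grasp_force: 7.4
```

```bash
python3 -m crank '[0,0,-25,0,0,0,-30,0,0,0,-20,0,15,0,0,0,28,0,0,0,0,0,0,0,0,0,0,0]'
python3 - <<'E'
from h import *
im=capture("wrist");cv2.imwrite("pics/w4.png",im)
a=capture("scene")[225:325,270:380]; b=capture("side")[200:300,270:350]
c=np.hstack([cv2.resize(a,(440,400),interpolation=cv2.INTER_CUBIC),cv2.resize(b,(320,400),interpolation=cv2.INTER_CUBIC)])
cv2.imwrite("pics/c4.png",c)
for l in ("scene","side"): find(l,["valve_wash"]); find(l,["line_wash","line_1"],recognise)
E
```

```text
clock: 9.67
tcp_pos: [447.1, 105.4, 117.3]
ee_rot: [[-1.0, -0.001, -0.004], [-0.001, 1.0, -0.001], [0.004, -0.001, -1.0]]
contact_force: [-0.5, -0.7, 0.8]
finger_gap: -0.1
grasp_force: 0.0
scene valve_wash 0.95 [481. -57.  12.]
scene line_wash 0.59 [497. -59.  47.]
scene line_1 0.66 [468. 103.  57.]
side valve_wash 0.59 [473. -57.  13.]
side line_wash 0.52 [469. -56.  42.]
side line_1 0.64 [472. 108.  47.]
side line_1 0.49 [462.  -1.  49.]
side line_1 0.48 [462.  56.  54.]
```

View pics/c4.png

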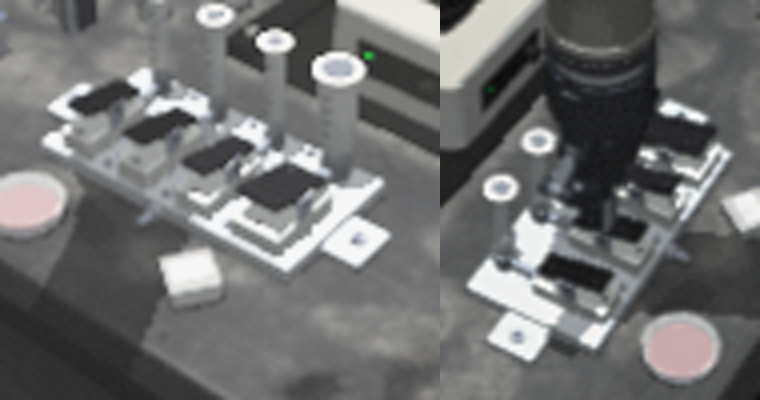

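```bash
python3 -m crank '[0,-27,0,0,0,-27,0,0,0,-27,0,0,0,-27,0,0,-1,-27,0,0,-1,-27,0,0,0,0,0,0,0,0,20,0,0,0,20,0,0,0,15,0,0,0,0,0,0,0,0,0]'; python3 -m crank '[0,0,3,0,0,0,2,0,0,0,2,0,0,0,0,0]'
```

```text
clock: 11.12
tcp_pos: [451.4, -55.9, 62.8]
ee_rot: [[-1.0, -0.0, -0.002], [-0.0, 1.0, 0.001], [0.002, 0.001, -1.0]]
contact_force: [0.4, 0.1, 1.2]
finger_gap: 0.4
grasp_force: 0.0
clock: 11.45
tcp_pos: [452.3, -56.3, 56.6]
ee_rot: [[-1.0, -0.0, 0.001], [-0.0, 1.0, -0.0], [-0.001, -0.0, -1.0]]
contact_force: [-1.0, 0.2, 0.7]
finger_gap: 0.2
grasp_force: 0.0
```

```bash
python3 -m crank '[0,0,2,0,0,0,2,0,0,0,1,0,0,0,0,0]'; python3 -m crank '[0,0,2,0,0,0,2,0,0,0,1,0,0,0,0,0]'
```

```text
clock: 11.78
tcp_pos: [451.5, -56.3, 51.0]
ee_rot: [[-1.0, 0.0, -0.001], [0.0, 1.0, -0.0], [0.001, -0.0, -1.0]]
contact_force: [-0.6, 0.8, 1.6]
finger_gap: -0.3
grasp_force: 0.6
clock: 12.12
tcp_pos: [452.1, -56.2, 45.9]
ee_rot: [[-1.0, -0.0, 0.0], [-0.0, 1.0, 0.0], [-0.0, 0.0, -1.0]]
contact_force: [0.2, -0.0, -0.0]
finger_gap: 0.2
grasp_force: 0.0
```

```bash
python3 -m crank '[0,0,2,0,0,0,1,0,0,0,0,0]';  python3 -m crank '[0,0,1,0,0,0,0,0]'
```

```text
clock: 12.37
tcp_pos: [452.6, -56.3, 44.8]
ee_rot: [[-1.0, -0.0, 0.001], [-0.0, 1.0, -0.0], [-0.001, -0.0, -1.0]]
contact_force: [-3.3, -0.2, 11.3]
finger_gap: 0.3
grasp_force: 6.1
clock: 12.53
tcp_pos: [452.7, -56.3, 44.6]
ee_rot: [[-1.0, -0.0, 0.001], [-0.0, 1.0, -0.001], [-0.001, -0.001, -1.0]]
contact_force: [-5.5, 1.3, 17.5]
finger_gap: -0.2
grasp_force: 9.5
```

Firm stop reached; lift clear and check.

```bash
python3 -m crank '[0,0,-25,0,0,0,-30,0,0,0,-30,0,0,30,-20,0,0,30,0,0,0,30,0,0,0,30,0,0,0,0,0,0,0,0,0,0]'
python3 - <<'E'
from h import *
a=capture("scene")[225:365,255:455]
cv2.imwrite("pics/c5.png",cv2.resize(a,(800,560),interpolation=cv2.INTER_CUBIC))
E
```

```text
clock: 13.28
tcp_pos: [451.9, 66.0, 147.3]
ee_rot: [[-1.0, -0.005, 0.001], [-0.005, 1.0, 0.001], [-0.001, 0.001, -1.0]]
contact_force: [0.9, -0.2, 0.3]
finger_gap: -0.4
grasp_force: 0.0
```

View pics/c5.png

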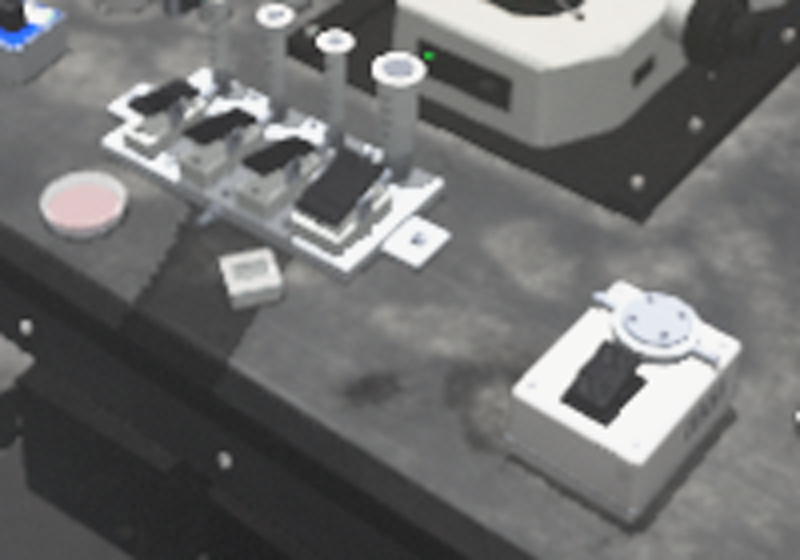

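The wash rocker (crop 345,185) now slopes up to the rear, so it is open. The three narrow rockers (165,97; 220,125; 280,155) look closed, and the pump rocker (605,380) is tipped to the front. The dish and white box have not moved.

```bash
python3 -c "
from h import *
print(order.hand_in())"
```

```text
the job is handed in; nothing more can be done
None
```

The job is handed in: suction pump switched on first, then the open narrow valve (the leftmost, at y ≈ 105 mm) closed, then the wash valve opened; each rocker was pressed to a firm stop, and the last picture shows the other two valves still closed and the dish and white box unmoved; the gain box was not re-checked, and no verdict came back.

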